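Stow the swing buckets and close the case

ROBOT

A 6-joint arm with a two-finger parallel gripper is mounted at the origin on the work surface. World frame = base frame: x ahead of the robot, y to its left, z up, the work surface at z = 0. Lengths are in mm, angles in rad, forces in N, time in s.
With the tool pointing down it reaches from about 350 to 775 mm from the base axis. Payload 7.3 kg.
Tool frame: the origin (TCP) lies on the centre line of the jaws, within the pads' length; the fingertips stand 22 mm ahead of it and the grasp point (between the pads) lies 3 mm ahead of it (env.tips_ahead is the distance from the TCP to the fingertips, in mm); z points along the fingers, y is the line along which they close (so a half turn about z gives the same grasp; the last joint's range is limited). The gripper opens to 92 mm and grips with 3 to 60 N. Pads are 19 mm wide; open, the fingers measure 130 mm over their backs; the gripper's body (75 mm by 190 mm) begins 47 mm behind the grasp point.
Start: joints at [-1.265, 0.342, 1.524, -0, 1.275, -0.146], TCP at [229.231, -472.33, 248.741] pointing down, gripper open.
Joint ranges: [-2.53, 2.53], [-0.77, 2.02], [0.04, 2.7], [-1, 4.14], [0.28, 2.66], [-3.11, 3.11]. Speed limits (rad/s): [2.57, 2.57, 3.14, 3.14, 3.14, 3.14].

INTERFACE

Orientations are given as a unit quaternion [x, y, z, w].
In Python, from cell import sensors, optics, ticket, env gives the robot as it stands.
- The arm moves only by the tool drive_tool, never from a script. Its argument "rows" is a list of rows, each a list of 7 numbers: the finger opening in m, from 0 to 0.0918, then the shift along the tool's x, y, z in m, then the turn, a rotation vector about the tool's x, y, z in degrees. In form: [[grip, tx, ty, tz, rx, ry, rz], ...]. A call has 1 to 12 rows; each row shifts and turns the commanded pose from where the row before left it, along the tool's axes as they then stand; what a row does not reach is not made up. A row lasts 1/12 s, in which the tool goes at most 41.7 mm and 7.16 degrees, less where a joint would pass 70% of its speed; a pose out of reach is approached as far as the arm can. A call with a gripper value outside its range is refused whole. The fingers move at their own pace and stop on an object; "newtons" is the grip in N (left out, the last holds). Time passes only in rows, so rows that do not move let the fingers close. It gives the time, the measured TCP pose, the force, the opening and the grip force at its end, in the units of the state.
- sensors.get_obs(): the state, without advancing time (a new reading comes with each control period).
- optics.snapshot(name): name is "scene" or "top" or "wrist"; returns (picture, depth): 384x512x3 uint8, red, green, blue; 384x512 float32, mm along the optical axis (not along the pixel's ray), 0 where there is no reading.
- optics.get_calibration(name): a dict with "K" (3x3 intrinsics, pixels), "eye" and "attitude" of the camera in the world; the wrist camera has in their place "T_tool_cam" (4x4, takes a point from camera to tool coordinates, whose origin is the TCP and whose axes are the flange's). Camera axes: x right, y down, z forward; pixel columns grow to the right and rows downward; lengths in mm; the calibration is good to about 2 mm. A picture is of the moment at which its call begins: read the wrist's pose just before it. get_calibration takes no time and is no camera call.
- ticket.job_done(): hands the job in; it is judged then, once.
The state is a dict: "t": time; "q": joint angles; "qvel": joint speeds; "joint_efforts": joint torques, N m; "tool_pos": TCP position; "tool_rot": TCP orientation; "wrist_force": force on the tool from outside, world axes, zero at the start; "ft_torque": the same for the moment, N m; "width": finger opening in mm; "finger_force": force on a finger pad.
Only numpy, scipy, OpenCV 4.12 (cv2) and the standard library are available. Lean on these libraries where they do the work, as an engineer would, in place of code of your own. Each camera call takes 0.05 s, during which the arm holds its last target. There are 200 camera calls.

TASK

Pack up the inspection bench: lift each swing bucket off its pivot stand without letting it swing or tip and without wrenching it against the stand, and set it down gently, upright, in the wide bay of the storage case; stand every specimen jar that is on the bench upright in the narrow bay. When everything is in, shut the lid fully and then swing the clamp right down over it, leaving the dish, the slide box and the microscope objective where they are.

Things in the scene. Friction and masses are not known exactly. Their poses are not given: they have to be found in the camera images.
- stand1: fixed pivot stand of bucket 1: base plate 90 x 120 x 10 mm, two aluminium uprights 8 mm thick and 46 mm wide (its x) at 43 mm either side (its y), 102 mm tall. Each has a notch in its top, open upwards, 14 mm wide, 22 mm deep (floor at 80 mm), where a trunnion of the bucket rests. Origin: centre of its underside; z up
- stand2: fixed pivot stand of bucket 2: base plate 90 x 120 x 10 mm, two aluminium uprights 8 mm thick and 46 mm wide (its x) at 43 mm either side (its y), 102 mm tall. Each has a notch in its top, open upwards, 14 mm wide, 22 mm deep (floor at 80 mm), where a trunnion of the bucket rests. Origin: centre of its underside; z up
- bucket1_grip (a point): steel swing bucket 1: open box 76 (x) x 70 (y) x 60 mm tall, 0.35 kg, swinging freely on stand 1 by two 10 mm trunnion pins along its y (98 mm over the pins, axis 52 mm above its underside). This point: centre of the black flat-sided grip bar across its top, 12 (x) x 70 (y) x 16 mm tall (z), 87 mm above the underside, 27 above the rim. z: bucket up
- bucket2_grip (a point): steel swing bucket 2: open box 76 (x) x 70 (y) x 60 mm tall, 0.35 kg, swinging freely on stand 2 by two 10 mm trunnion pins along its y (98 mm over the pins, axis 52 mm above its underside). This point: centre of the black flat-sided grip bar across its top, 12 (x) x 70 (y) x 16 mm tall (z), 87 mm above the underside, 27 above the rim. z: bucket up
- jar1_mid (a point): specimen jar 1 (may be absent): white plastic jar with grey cap on a round steel foot: body diameter 40 mm, foot diameter 56 mm and 10 mm thick, 78 mm tall in all, 0.16 kg; this point is its centre, 39 mm above its underside. All jars are alike
- jar2_mid (a point): specimen jar 2 (may be absent): white plastic jar with grey cap on a round steel foot: body diameter 40 mm, foot diameter 56 mm and 10 mm thick, 78 mm tall in all, 0.16 kg; this point is its centre, 39 mm above its underside. All jars are alike
- jar3_mid (a point): specimen jar 3 (may be absent): white plastic jar with grey cap on a round steel foot: body diameter 40 mm, foot diameter 56 mm and 10 mm thick, 78 mm tall in all, 0.16 kg; this point is its centre, 39 mm above its underside. All jars are alike
- case: fixed grey storage case, 320 (x) x 200 (y) x 112 mm tall, walls 5 mm, inner floor at 5 mm; origin: centre of its underside. A cross wall 95 mm high at x = -52 mm splits it: narrow bay x -155 to -55 mm (three jars fit in a row along y), wide bay x -50 to +155 mm (two buckets fit side by side along x, each with its y along the case y); both y -95 to +95 mm
- lid (a joint): lid: clear slab 320 x 200 x 8 mm, white edges, hinged on the rim of the case -y wall; 0 = shut on the rim, grows as it opens, rad; 1.6 (upright) to 1.75 at the start, stop 1.85. Stiff: it stays at any angle, about 3 N near the free edge moves it. A black rib 80 x 12 mm, 18 mm tall, stands on its outer face at case x -130 to -50 mm, 169 to 181 mm from the hinge
- lid_hinge (a point): middle of the lid's hinge line, at case x = 0, y = -100 mm, z = 112 mm; hinge line along the case's x
- lid_edge (a point): middle of the lid's free edge, on its outer face (200 mm from the hinge, 8 mm off the lid's inner face)
- clamp (a joint): hold-down clamp lever on the case's +y wall, pivot axis along the case's x: 0 = clamped, lying flat over the shut lid and pointing to the case's -y; grows as it swings up and outwards (1.57 = upright), rad, 1.5 to 1.9 at the start (stop 2.0). It stays where it is left; about 2 N at its tip moves it
- clamp_pivot (a point): the clamp's pivot, at case x = 70 mm, y = 112 mm, z = 128 mm
- clamp_tip (a point): tip of the clamp lever: steel bar 70 mm long from the pivot, 22 mm wide (along the case's x), 10 mm thick, with a black round pad, diameter 28 mm, 10 mm high, on its outer side 56 mm from the pivot (the upper side once clamped)
- dish: bystander: covered glass dish, diameter 94 mm, 18 mm tall; origin under its centre
- slidebox: bystander: closed slide box 85 x 100 x 35 mm; origin under its centre
- objective: bystander: microscope objective standing on its wide end, diameter 34 mm, 55 mm tall; origin under its centre
Mind the look-alikes: they are no part of the job. Leave any red look-alike of the part that bears jar2_mid alone.

How it is judged (in metres and radians):
On the way, in this order (a step that is already met when the one before it is completed fails the run):
1. all buckets stand in the wide bay and all jars in the narrow bay, lid and clamp still open (x of bucket1_grip in the frame of case between -0.05 and 0.155 m and y of bucket1_grip in the frame of case between -0.095 and 0.095 m and z of bucket1_grip in the frame of case between 0.085 and 0.101 m and angle between each of bucket1_grip, bucket2_grip, jar1_mid, jar2_mid, jar3_mid's own z axis and vertical below 0.15 rad and x of bucket2_grip in the frame of case between -0.05 and 0.155 m and y of bucket2_grip in the frame of case between -0.095 and 0.095 m and z of bucket2_grip in the frame of case between 0.085 and 0.101 m and x of jar1_mid in the frame of case between -0.155 and -0.055 m and y of jar1_mid in the frame of case between -0.095 and 0.095 m and z of jar1_mid in the frame of case between 0.036 and 0.053 m and x of jar2_mid in the frame of case between -0.155 and -0.055 m and y of jar2_mid in the frame of case between -0.095 and 0.095 m and z of jar2_mid in the frame of case between 0.036 and 0.053 m and x of jar3_mid in the frame of case between -0.155 and -0.055 m and y of jar3_mid in the frame of case between -0.095 and 0.095 m and z of jar3_mid in the frame of case between 0.036 and 0.053 m and value of joint each of lid, clamp above 0.5 rad), for 0.2 s.
2. the lid is shut, clamp still open (value of joint lid below 0.06 rad and value of joint clamp above 0.5 rad), for 0.2 s.
3. the clamp is swung down (value of joint clamp below 0.12 rad and value of joint lid below 0.06 rad), for 0.2 s.
At the end, for the whole second after the job is handed in: Every bucket stands on the floor of the wide bay and every jar present on the floor of the narrow bay, upright within 0.15 rad; the lid is shut within 0.06 rad and the clamp down within 0.12 rad (all of step 3 and x of bucket1_grip in the frame of case between -0.05 and 0.155 m and y of bucket1_grip in the frame of case between -0.095 and 0.095 m and z of bucket1_grip in the frame of case between 0.085 and 0.101 m and angle between each of bucket1_grip, bucket2_grip, jar1_mid, jar2_mid, jar3_mid's own z axis and vertical below 0.15 rad and x of bucket2_grip in the frame of case between -0.05 and 0.155 m and y of bucket2_grip in the frame of case between -0.095 and 0.095 m and z of bucket2_grip in the frame of case between 0.085 and 0.101 m and x of jar1_mid in the frame of case between -0.155 and -0.055 m and y of jar1_mid in the frame of case between -0.095 and 0.095 m and z of jar1_mid in the frame of case between 0.036 and 0.053 m and x of jar2_mid in the frame of case between -0.155 and -0.055 m and y of jar2_mid in the frame of case between -0.095 and 0.095 m and z of jar2_mid in the frame of case between 0.036 and 0.053 m and x of jar3_mid in the frame of case between -0.155 and -0.055 m and y of jar3_mid in the frame of case between -0.095 and 0.095 m and z of jar3_mid in the frame of case between 0.036 and 0.053 m); the robot touches nothing.
It fails at once if a bucket swings or tips more than 0.35 rad (angle between any of bucket1_grip, bucket2_grip's own z axis and vertical above 0.35 rad).
It fails at once if a bucket is wrenched against its stand (over 60 N) (contact force between bucket1 and stand1 above 60 N or contact force between bucket2 and stand2 above 60 N).
It fails at once if a bucket is dropped or slammed into the case (over 80 N) (contact force between any of bucket1, bucket2 and case above 80 N).
It fails at once if the dish, slide box or objective is moved over 30 mm (distance of any of dish, slidebox, objective from where it was at the start of the episode above 0.03 m).
Of jar1, jar2, jar3 only 1 to 3 are there at a start; the rules pass over those that are not, and their reading is None.
At some moment in a run one of jar1, jar2, jar3 may be knocked a few centimetres aside while the robot is not near it.
It also fails if it takes over 210 s, if anything falls off the work surface, if the arm or the gripper's body presses on something with over 40 N, if the wrist force passes 120 N, or if a joint passes its speed limit or range.

## Working session

There is one attempt and no reset: what is moved stays moved. The work goes in short steps, Python scripts to look and compute and a tool call to move; the robot and the scene stay as the last step left them, time stands still between calls to the robot, and variables do not carry over. Pictures are saved under pics/ and viewed, at most 14 in all, crops included, and the job is handed in when it is done.

Besides the shell and the picture viewer there is one more tool, called after "Request:" as name(argument=value, ...), one argument or row to a line, values as JSON. drive_tool: Moves the arm, as the interface text tells. Its arguments: {"type":"object","properties":{"rows":{"type":"array","items":{"type":"array","items":{"type":"number"}}},"newtons":{"type":"number"}},"required":["rows"]}

```bash
mkdir -p pics; ls
cat > h.py <<'E'
import numpy as np, cv2
from scipy.spatial.transform import Rotation as R
from cell import sensors, optics, ticket, env
def cam(name):
    c=optics.get_calibration(name); K=np.array(c["K"])
    if name=="wrist":
        o=sensors.get_obs(); T=np.eye(4); T[:3,:3]=R.from_quat(o["tool_rot"]).as_matrix(); T[:3,3]=o["tool_pos"]
        return K,T@np.array(c["T_tool_cam"])
    T=np.eye(4); a=np.array(c["attitude"]); T[:3,:3]=a if a.shape==(3,3) else R.from_quat(a).as_matrix(); T[:3,3]=c["eye"]
    return K,T
def snap(name,fn=None):
    K,T=cam(name); im,d=optics.snapshot(name)
    if fn: cv2.imwrite("pics/"+fn,im[:,:,::-1])
    v,u=np.mgrid[:384,:512]; P=np.stack([(u-K[0,2])/K[0,0]*d,(v-K[1,2])/K[1,1]*d,d],-1)
    P=P@T[:3,:3].T+T[:3,3]; P[d==0]=np.nan
    return im,d,P
E
python3 - <<'E'
from h import *
print(sensors.get_obs())
for n in("scene","top"):
    c=optics.get_calibration(n);print(c)
    im,d,P=snap(n,n+"0.png"); np.savez(n+"0.npz",im=im,P=P)
print(optics.get_calibration("wrist"))
a=cv2.imread("pics/scene0.png");
E
```

```text
pics
{'t': 0.0, 'q': array([-1.26498827e+00,  3.42732469e-01,  1.52498442e+00, -2.24891543e-05,
        1.27541241e+00, -1.45986032e-01]), 'qvel': array([ 0.00133704, -0.00075945, -0.00143701, -0.00013201,  0.00098696,
       -0.00324731]), 'joint_efforts': array([ 4.24100808e-04, -4.31242847e+01, -2.44217992e+01,  7.18708523e-02,
        5.59060683e-02, -1.13161075e-04]), 'tool_pos': array([ 229.11470885, -471.96325282,  248.05126055]), 'tool_rot': array([ 9.74592556e-01,  2.23983839e-01, -7.20527364e-05, -7.65010745e-04]), 'wrist_force': array([ 1.22722022, -1.01163397, -0.28399019]), 'ft_torque': array([-0.03098438,  0.0084883 , -0.01934908]), 'finger_force': 0.0, 'width': 91.73761997303924}
{'K': array([[459.75667496,   0.        , 255.46029614],
       [  0.        , 459.75667496, 189.77516185],
       [  0.        ,   0.        ,   1.        ]]), 'eye': array([1440.61706333,   91.64856615, 1079.10057425]), 'attitude': array([ 0.65374772,  0.67271427, -0.24697268, -0.24305129])}
{'K': array([[402.87186678,   0.        , 263.3915988 ],
       [  0.        , 402.87186678, 189.89100202],
       [  0.        ,   0.        ,   1.        ]]), 'eye': array([ 390.20794827,   72.95935103, 1071.62478004]), 'attitude': array([ 0.71109774, -0.69685678,  0.07113312, -0.06058634])}
{'K': array([[288.11597697,   0.        , 253.38091837],
       [  0.        , 288.11597697, 193.88522548],
       [  0.        ,   0.        ,   1.        ]]), 'T_tool_cam': array([[-1.03876094e-03, -9.51961710e-01, -3.06215321e-01,
         8.33669862e+01],
       [ 9.99999450e-01, -9.44222920e-04, -4.56855996e-04,
        -1.17938649e+00],
       [ 1.45773891e-04, -3.06215627e-01,  9.51962168e-01,
        -1.36370974e+02],
       [ 0.00000000e+00,  0.00000000e+00,  0.00000000e+00,
         1.00000000e+00]])}
```

View pics/scene0.png

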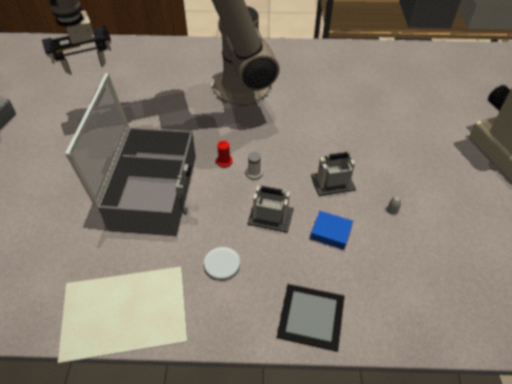

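View pics/top0.png

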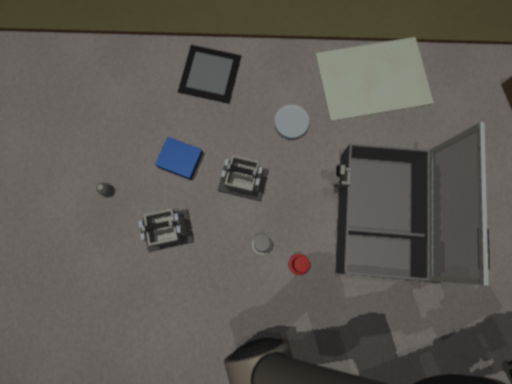

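The scene holds two stands with buckets (top view 243,178 and 163,228), one white jar with a grey cap (262,243) and a red look-alike (299,264). It also has the dish (292,121), slide box (179,158), objective (104,189), and the case with its lid to the right. Candidates for a jar are the white one (262,243), the red one (299,264) and the objective (104,189); I choose the white one with the round foot.

```bash
python3 - <<'E'
from h import *
z=np.load("top0.npz");P=z["P"];im=z["im"].astype(int)
s=np.load("scene0.npz");PS=s["P"]
def box(P,u0,u1,v0,v1,lo,hi):
    q=P[v0:v1,u0:u1].reshape(-1,3); q=q[np.isfinite(q[:,2])]; return q[(q[:,2]>lo)&(q[:,2]<hi)]
print("table z",[np.round(P[v,u],1) for u,v in((60,100),(220,300))])
def rect(q,n):
    r=cv2.minAreaRect(q[:,:2].astype(np.float32)); print(n,len(q),"c",np.round(r[0],1),"size",np.round(r[1],1),"ang",round(r[2],2),"zmed",np.round(np.median(q[:,2]),1))
for n,b in (("st1",(210,280,145,210)),("st2",(130,200,200,260))):
    rect(box(P,*b,4,20),n+" base"); rect(box(P,*b,96,108),n+" upr"); rect(box(P,*b,112,140),n+" bar")
for n,b,lo,hi in (("jar",(245,280,225,260),60,90),("jarfoot",(245,280,225,260),4,90),("red",(285,315,250,280),5,90),("dish",(270,315,100,145),8,30),("slide",(150,210,130,185),20,50),("obj",(90,120,175,205),10,70)):
    rect(box(P,*b,lo,hi),n)
q=box(P,330,435,140,285,106,118); rect(q,"case rim")
rect(box(P,330,435,140,285,80,99),"cross")
q=box(P,330,352,155,190,125,260);print(np.round(q,0)[:40:3], q.min(0),q.max(0))
q=box(P,425,500,110,290,120,400);print("lid",q.min(0),q.max(0)); rect(q[q[:,2]>300],"lid edge")
# other tall stuff in both views
for n,A in(("top",P),("scene",PS)):
    m=((A[...,2]>15)&(A[...,2]<150)&(A[...,0]>150)&(A[...,0]<850)&(abs(A[...,1])<750)).astype(np.uint8)
    k,l,st,c=cv2.connectedComponentsWithStats(m)
    for i in range(1,k):
        if st[i,4]>15: print(n,np.round(c[i]),st[i,4],np.round(np.nanmedian(A[l==i],0)))
E
python3 - <<'E'
import cv2
a=cv2.imread("pics/top0.png");b=cv2.resize(a[150:280,130:400],None,fx=2.9,fy=2.9,interpolation=cv2.INTER_CUBIC);cv2.imwrite("pics/crop0.png",b)
E
```

```text
table z [array([837.5, 634.6,  -2.7]), array([302.2, 165. ,  -0.8])]
st1 base 452 c [629.4 113.1] size [173.2 185.3] ang 4.41 zmed 9.1
st1 upr 102 c [612.5 116.5] size [94. 60.] ang 77.6 zmed 100.7
st1 bar 175 c [619.3 114.8] size [69.8 12.7] ang 77.54 zmed 126.6
st2 base 446 c [480.6 316.6] size [135.1 169.9] ang 3.41 zmed 9.3
st2 upr 108 c [486.5 310.1] size [58.5 94.7] ang 13.22 zmed 101.4
st2 bar 185 c [480.1 308.3] size [12.3 70.4] ang 12.77 zmed 127.1
jar 209 c [446.9  62. ] size [36.8 36.9] ang 1.19 zmed 77.4
jarfoot 365 c [444.1  71.4] size [93.7 82. ] ang 74.73 zmed 75.2
red 360 c [392.1 -37.4] size [66.7 51.8] ang 15.88 zmed 75.3
dish 945 c [786.6 -14.8] size [95.6 97.9] ang 64.25 zmed 17.0
slide 1223 c [672.5 287.1] size [100.9  85.6] ang 70.17 zmed 34.0
obj 175 c [581.4 475.3] size [29.1 32.2] ang 55.38 zmed 42.9
case rim 1206 c [ 531.6 -233.1] size [221.6 320.9] ang 86.8 zmed 111.4
cross 941 c [ 530.5 -239.6] size [197.8 318.9] ang 86.56 zmed 91.5
[[ 622. -108.  183.]
 [ 620. -115.  193.]
 [ 617. -106.  192.]
 [ 617. -112.  194.]
 [ 616. -118.  197.]
 [ 616. -106.  189.]
[... 343 characters left out ...]
70885]
lid edge 1270 c [ 523.5 -362.8] size [ 13.2 318.9] ang 86.48 zmed 309.1
top [291. 120.] 772 [787. -14.  17.]
top [179. 157.] 1247 [670. 286.  34.]
top [399. 208.] 5803 [ 533. -331.   93.]
top [242. 174.] 1189 [617. 116.  75.]
top [104. 188.] 166 [579. 471.  44.]
top [162. 227.] 1328 [478. 310.  76.]
top [261. 243.] 218 [446.  63.  77.]
top [301. 264.] 237 [397. -35.  77.]
scene [144. 177.] 6430 [ 506. -264.   78.]
scene [223. 151.] 261 [413. -33.  63.]
scene [335. 169.] 1080 [493. 310.  74.]
scene [254. 163.] 273 [462.  65.  62.]
scene [271. 203.] 1159 [632. 116.  72.]
scene [394. 204.] 151 [594. 476.  40.]
scene [332. 228.] 1022 [683. 289.  36.]
scene [222. 262.] 879 [792. -13.  19.]
```

View pics/crop0.png

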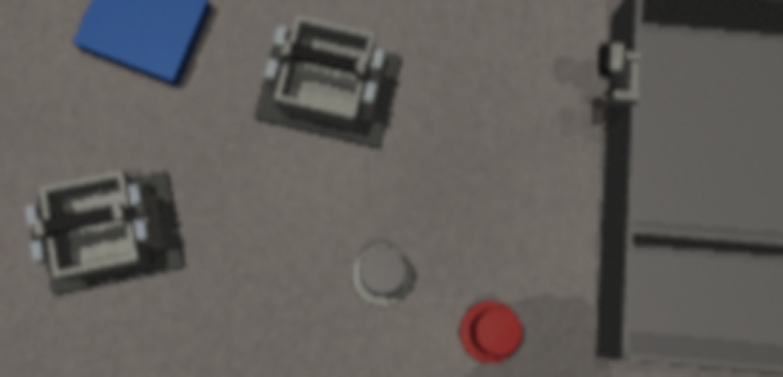

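```bash
cat >> h.py <<'E'
def go(x,y,z,a=None):
    """print turn about tool z (deg) and shift in tool axes (m) for a down-pointing tool; x,y,z = TCP target mm, a = tool-x heading deg"""
    o=sensors.get_obs(); M=R.from_quat(o["tool_rot"]).as_matrix(); h=np.degrees(np.arctan2(M[1,0],M[0,0]))
    rz=0 if a is None else -(a-h); d=np.array([x,y,z])-o["tool_pos"]
    M2=R.from_euler("z",h-rz,degrees=True).as_matrix()@np.diag([1,-1,-1.]); s=M2.T@d
    print("heading %.2f rz %.2f tilt(x,y) %s shift m %s dist %.0f"%(h,rz,np.round(np.degrees(M[:2,2]),2),np.round(s/1000,4),np.linalg.norm(d)))
C0=None
E
python3 - <<'E'
from h import *
z=np.load("top0.npz");P=z["P"]
a=np.radians(-3.4)
q=P[140:285,325:435].reshape(-1,3);q=q[np.isfinite(q[:,2])]
c=np.cos(a),np.sin(a)
def cf(q): return np.stack([q[:,0]*c[0]+q[:,1]*c[1],-q[:,0]*c[1]+q[:,1]*c[0],q[:,2]],1)
r=cf(q[(q[:,2]>104)&(q[:,2]<116)])
print("rim x pct",np.percentile(r[:,0],[.5,2,98,99.5]),"y",np.percentile(r[:,1],[.5,2,98,99.5]))
# +y wall yaw fit
w=r[(r[:,1]>np.percentile(r[:,1],99)-10)]
print(np.polyfit(w[:,0],w[:,1],1), np.median(w[:,1]))
f=cf(q[(q[:,2]>-5)&(q[:,2]<12)]); print("floor z",np.median(f[:,2]),np.percentile(f[:,0],[1,99]),np.percentile(f[:,1],[1,99]))
w=cf(q[(q[:,2]>86)&(q[:,2]<97)]); print("cross x hist",np.histogram(w[:,0],bins=np.arange(350,720,10)))
l=P[110:290,425:500].reshape(-1,3); l=l[np.isfinite(l[:,2])&(l[:,2]>120)]; l=cf(l)
print("lid x",np.percentile(l[:,0],[1,99])); k=np.polyfit(l[:,2],l[:,1],1); print("lid y(z)",k, "at 112",np.polyval(k,112), "angle",np.pi/2-np.arctan(k[0]))
go(615,115,400,77.5)
E
```

```text
rim x pct [384.54949178 385.05336927 703.82020677 704.49656586] y [-310.93985821 -310.51118211 -109.49797719 -103.61786756]
[ 8.83857116e-04 -1.12140859e+02] -111.70219446957613
floor z 3.3047193827790124 [361.77944994 757.8641504 ] [-349.09343449  -73.63872957]
cross x hist (array([  0,   0,   0,   4,  14,  10,  13,  12,  11,  14,  11,  10,  10,
        59, 134,  12,  11,  10,   9,   9,  11,  10,  15,  12,   8,   6,
         4,   6,   6,   8,   8,  11,   8,  10,  92,  12]), array([350, 360, 370, 380, 390, 400, 410, 420, 430, 440, 450, 460, 470,
       480, 490, 500, 510, 520, 530, 540, 550, 560, 570, 580, 590, 600,
       610, 620, 630, 640, 650, 660, 670, 680, 690, 700, 710]))
lid x [387.19397379 700.97026384]
lid y(z) [-1.00212178e-01 -2.97933675e+02] at 112 -309.1574384362809 angle 1.6706750519548175
heading 25.89 rz -51.61 tilt(x,y) [-0.02  0.08] shift m [ 0.6566  0.2497 -0.1519] dist 719
```

Request:
drive_tool(
  rows=[
    [0.04,0,0,-0.02,0,0,-6.5],
    [0.04,0,0,-0.02,0,0,-6.5],
    [0.04,0,0,-0.02,0,0,-6.5],
    [0.04,0,0,-0.02,0,0,-6.5],
    [0.04,0,0,-0.02,0,0,-6.5],
    [0.04,0,0,-0.02,0,0,-6.5],
    [0.04,0,0,-0.02,0,0,-6.5],
    [0.04,0,0,-0.01,0,0,-6.5],
  ],
)

```text
t: 0.77
tool_pos: [229.3, -472.5, 400.9]
tool_rot: [0.776, 0.631, -0.0, 0.001]
wrist_force: [0.1, 0.5, 1.2]
width: 43.3
finger_force: 0.0
```

Request:
drive_tool(
  rows=[
    [0.04,0.03,0.0114,0,0,0,0],
    [0.04,0.036,0.0137,0,0,0,0],
    [0.04,0.036,0.0137,0,0,0,0],
    [0.04,0.036,0.0137,0,0,0,0],
    [0.04,0.036,0.0137,0,0,0,0],
    [0.04,0.036,0.0137,0,0,0,0],
    [0.04,0.036,0.0137,0,0,0,0],
    [0.04,0.036,0.0137,0,0,0,0],
    [0.04,0.036,0.0137,0,0,0,0],
    [0.04,0.036,0.0137,0,0,0,0],
    [0.04,0.036,0.0137,0,0,0,0],
    [0.04,0.036,0.0137,0,0,0,0],
  ],
)

```text
t: 1.77
tool_pos: [477.6, -87.9, 398.5]
tool_rot: [0.778, 0.629, -0.0, -0.0]
wrist_force: [0.8, 0.1, 1.4]
width: 40.0
finger_force: 0.0
```

Request:
drive_tool(
  rows=[
    [0.04,0.036,0.0137,0.02,0,0,0],
    [0.04,0.036,0.0137,0.03,0,0,0],
    [0.04,0.036,0.0137,0.03,0,0,0],
    [0.04,0.036,0.0137,0.03,0,0,0],
    [0.04,0.036,0.0137,0.03,0,0,0],
    [0.04,0.036,0.013,0.02,0,0,0],
    [0.04,0.01,0.004,0,0,0,0],
    [0.04,0,0,0,0,0,0],
    [0.04,0,0,0,0,0,0],
  ],
)

```text
t: 2.52
tool_pos: [594.3, 91.8, 257.8]
tool_rot: [0.777, 0.629, -0.0, 0.0]
wrist_force: [0.8, -0.0, 0.4]
width: 39.9
finger_force: 0.0
```

```bash
cat >> h.py <<'E'
def bucket(fn,x,y,r=75):
    im,d,P=snap("wrist",fn)
    q=P.reshape(-1,3); q=q[np.isfinite(q[:,2])]; q=q[np.hypot(q[:,0]-x,q[:,1]-y)<r]
    for n,lo,hi in(("bar",119,135),("upr",98,106),("rim",86,96.5)):
        s=q[(q[:,2]>lo)&(q[:,2]<hi)]
        if len(s)<20: print(n,len(s)); continue
        m=cv2.minAreaRect(s[:,:2].astype(np.float32)); print(n,len(s),np.round(m[0],1),np.round(m[1],1),round(m[2],2),"z",np.round(np.percentile(s[:,2],[5,50,95]),1))
E
python3 - <<'E'
from h import *
bucket("w1.png",617,115)
go(617,115,230,77.5)
E
```

```text
bar 976 [621.  117.6] [69.7 12.1] 77.62 z [126.7 128.1 129.2]
upr 517 [621.  117.4] [93. 46.] 77.77 z [100.3 102.2 103.4]
rim 1352 [621.1 117.3] [98.  76.1] 77.74 z [87.4 92.8 94.3]
heading 77.88 rz 0.38 tilt(x,y) [ 0.05 -0.04] shift m [0.0284 0.017  0.0286] dist 44
```

View pics/w1.png

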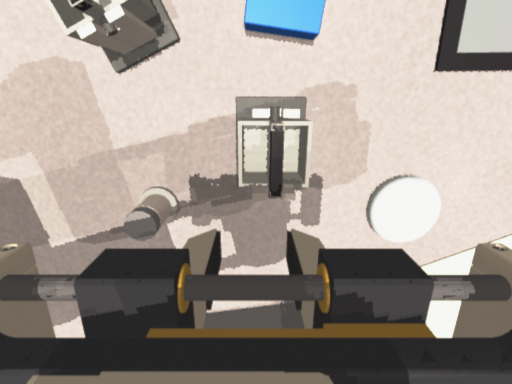

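The wrist view shows bucket 1 at (275,150), level on its stand, with bar, uprights and rim all centred at (621, 117.5) and bar top at 128 mm. The jar is at (150,210), the dish at (405,208), and stand 2 at the upper left.

Request:
drive_tool(
  rows=[
    [0.04,0.01,0.007,0.015,0,0,0.15],
    [0.04,0.01,0.007,0.02,0,0,0],
    [0.04,0.0107,0.0067,0.02,0,0,0],
    [0.04,0,0,0.02,0,0,0],
    [0.04,0,0,0.01,0,0,0],
    [0.04,0,0,0,0,0,0],
    [0.04,0,0,0,0,0,0],
  ],
)

```text
t: 3.15
tool_pos: [621.1, 116.3, 173.9]
tool_rot: [0.779, 0.627, 0.0, 0.0]
wrist_force: [0.3, -0.3, 0.3]
width: 39.8
finger_force: 0.0
```

Run:
```python
from h import *
go(621,117.5,123,77.7)
```

```text
heading 77.66 rz -0.04 tilt(x,y) [ 0.05 -0.01] shift m [ 0.0012 -0.0004  0.0509] dist 51
```

Request:
drive_tool(
  rows=[
    [0.04,0.001,0,0.015,0,0,0],
    [0.04,0,0,0.02,0,0,0],
    [0.04,0,0,0.012,0,0,0],
    [0.04,0,0,0.004,0,0,0],
    [0.03,0,0,0,0,0,0],
    [0.024,0,0,0,0,0,0],
    [0.018,0,0,0,0,0,0],
    [0.014,0,0,0,0,0,0],
    [0.008,0,0,0,0,0,0],
    [0.008,0,0,0,0,0,0],
    [0.008,0,0,0,0,0,0],
  ],
  newtons=30,
)

```text
t: 4.07
tool_pos: [621.8, 118.4, 122.7]
tool_rot: [0.779, 0.628, 0.001, 0.001]
wrist_force: [1.1, -0.0, 5.6]
width: 11.3
finger_force: 30.0
```

Request:
drive_tool(
  rows=[
    [0.008,0,0,0,0,0,0],
    [0.008,0,0,-0.002,0,0,0],
    [0.008,0,0,-0.004,0,0,0],
    [0.008,0,0,-0.005,0,0,0],
    [0.008,0,0,-0.005,0,0,0],
    [0.008,0,0,-0.005,0,0,0],
    [0.008,0,0,-0.005,0,0,0],
    [0.008,0,0,0,0,0,0],
  ],
  newtons=45,
)

```text
t: 4.73
tool_pos: [621.9, 118.5, 149.2]
tool_rot: [0.779, 0.628, 0.001, 0.001]
wrist_force: [0.0, 0.9, -3.2]
width: 11.6
finger_force: 45.0
```

Request:
drive_tool(
  rows=[
    [0.008,0,0,-0.008,0,0,0],
    [0.008,0,0,-0.012,0,0,0],
    [0.008,0,0,-0.016,0,0,0],
    [0.008,0,0,-0.02,0,0,0],
    [0.008,0,0,-0.02,0,0,0],
    [0.008,0,0,-0.02,0,0,0],
    [0.008,0,0,-0.02,0,0,-2],
    [0.008,0,0,-0.02,0,0,-2],
    [0.008,0,0,-0.018,0,0,-2],
    [0.008,0,0,-0.012,0,0,-2],
    [0.008,0,0,-0.006,0,0,-1],
    [0.008,0,0,0,0,0,0],
  ],
)

```text
t: 5.73
tool_pos: [621.6, 118.4, 321.5]
tool_rot: [0.727, 0.687, 0.001, 0.001]
wrist_force: [0.4, 0.1, -3.2]
width: 11.5
finger_force: 45.0
```

```bash
cat >> h.py <<'E'
CO=np.array([531.,-242.]);CA=np.radians(-3.4)
def case(x,y): return CO+np.array([[np.cos(CA),-np.sin(CA)],[np.sin(CA),np.cos(CA)]])@[x,y]
E
python3 - <<'E'
from h import *
p=case(103,5);print(p,case(2,5));go(*p,320,86.6); print(sensors.get_obs()['tool_pos'])
E
```

```text
[ 634.11523414 -243.11735734] [ 533.29301152 -237.12741361]
heading 86.76 rz 0.16 tilt(x,y) [0.16 0.01] shift m [-0.3602  0.034   0.0015] dist 362
[621.55575957 118.43995773 321.54440819]
```

Request:
drive_tool(
  rows=[
    [0.008,-0.008,0,0,0,0,0],
    [0.008,-0.016,0.002,0,0,0,0],
    [0.008,-0.024,0.004,0,0,0,0],
    [0.008,-0.028,0.004,0,0,0,0],
    [0.008,-0.028,0.004,0,0,0,0],
    [0.008,-0.028,0.004,0,0,0,0],
    [0.008,-0.028,0.004,0,0,0,0],
    [0.008,-0.028,0.004,0,0,0,0],
    [0.008,-0.028,0.004,0,0,0,0],
    [0.008,-0.028,0.004,0,0,0,0],
    [0.008,-0.028,0,0,0,0,0],
    [0.008,-0.028,0,0,0,0,0],
  ],
)

```text
t: 6.73
tool_pos: [637.3, -184.9, 317.9]
tool_rot: [0.727, 0.686, -0.001, -0.001]
wrist_force: [0.2, 0.3, -3.5]
width: 11.7
finger_force: 45.0
```

Request:
drive_tool(
  rows=[
    [0.008,-0.026,0,0,0,0,0],
    [0.008,-0.018,0,0,0,0,0],
    [0.008,-0.01,0,0,0,0,0],
    [0.008,-0.006,0,0,0,0,0],
    [0.008,0,0,0,0,0,0],
    [0.008,0,0,0,0,0,0],
    [0.008,0,0,0,0,0,0],
  ],
)

```text
t: 7.32
tool_pos: [635.0, -241.5, 319.9]
tool_rot: [0.726, 0.687, 0.0, -0.0]
wrist_force: [0.4, 0.0, -3.6]
width: 11.7
finger_force: 45.0
```

Run:
```python
from h import *
im,d,P=snap("wrist","w2.png")
p=case(103,5);go(*p,320,86.6)
# local rim check in case coords
q=P.reshape(-1,3);q=q[np.isfinite(q[:,2])]
c,s=np.cos(CA),np.sin(CA);D=q[:,:2]-CO;X=D[:,0]*c+D[:,1]*s;Y=-D[:,0]*s+D[:,1]*c
m=(q[:,2]>107)&(q[:,2]<116)&(abs(X)<175)&(abs(Y)<120)
print(m.sum());print(np.histogram(X[m],np.arange(-170,180,5)));print(np.histogram(Y[m],np.arange(-110,125,5)))
```

```text
heading 86.83 rz 0.23 tilt(x,y) [0.01 0.01] shift m [-0.0017 -0.0008  0.0001] dist 2
3571
(array([  0,   0, 487, 656,  47,  44,  48,  52,  45,  47,  47,  45,  47,
        45,  48,  46,  48,  41,  52,  45,  48,  43,  48,  47,  45,  43,
        41,  38,  36,  35,  38,  37,  32,  33,  31,  35,  30,  29,  32,
        16,  19,  18,  21,  19,  21,  26,  20,  25,  20,  24,  20,  20,
        40,  19,  25,  20,  25,  20,  22,  23,  20,  25,  20,  24,  21,
       303,  84,   0,   0]), array([-170, -165, -160, -155, -150, -145, -140, -135, -130, -125, -120,
       -115, -110, -105, -100,  -95,  -90,  -85,  -80,  -75,  -70,  -65,
        -60,  -55,  -50,  -45,  -40,  -35,  -30,  -25,  -20,  -15,  -10,
         -5,    0,    5,   10,   15,   20,   25,   30,   35,   40,   45,
         50,   55,   60,   65,   70,   75,   80,   85,   90,   95,  100,
        105,  110,  115,  120,  125,  130,  135,  140,  145,  150,  155,
        160,  165,  170,  175]))
(array([  0,   0, 239, 529,  22,  23,  23,  22,  23,  22,  26,  24,  22,
        23,  24,  24,  27,  28,  28,  25,  27,  28,  29,  29,  31,  47,
        51,  49,  50,  51,  50,  54,  56,  48,  55,  57,  51,  64,  51,
        62,  56, 645, 761,   3,   7,   5]), array([-110, -105, -100,  -95,  -90,  -85,  -80,  -75,  -70,  -65,  -60,
        -55,  -50,  -45,  -40,  -35,  -30,  -25,  -20,  -15,  -10,   -5,
          0,    5,   10,   15,   20,   25,   30,   35,   40,   45,   50,
         55,   60,   65,   70,   75,   80,   85,   90,   95,  100,  105,
        110,  115,  120]))
```

View pics/w2.png

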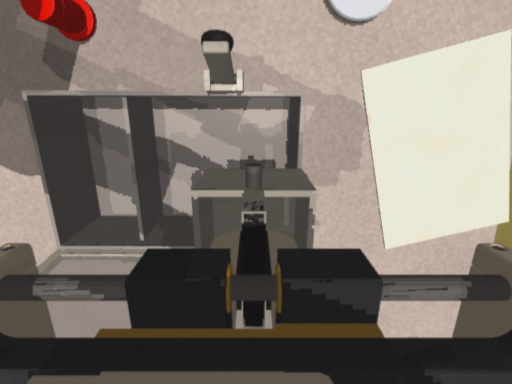

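The view shows the bucket hanging square in the grip, bar at (255,250) and rim at (255,190). The wide bay is beneath it, and the case rim agrees with my case pose to about 1 mm. The clamp (218,60) is clear.

Request:
drive_tool(
  rows=[
    [0.008,-0.001,0,0.01,0,0,0.2],
    [0.008,0,0,0.02,0,0,0],
    [0.008,0,0,0.025,0,0,0],
    [0.008,0,0,0.025,0,0,0],
    [0.008,0,0,0.025,0,0,0],
    [0.008,0,0,0.025,0,0,0],
    [0.008,0,0,0.025,0,0,0],
    [0.008,0,0,0.022,0,0,0],
    [0.008,0,0,0.016,0,0,0],
    [0.008,0,0,0.01,0,0,0],
    [0.008,0,0,0.006,0,0,0],
    [0.008,0,0,0.003,0,0,0],
  ],
)

```text
t: 8.37
tool_pos: [634.6, -243.5, 107.1]
tool_rot: [0.728, 0.686, -0.0, -0.0]
wrist_force: [-0.0, 0.2, -3.7]
width: 11.8
finger_force: 45.0
```

Request:
drive_tool(
  rows=[
    [0.008,0,0,0.002,0,0,0],
    [0.008,0,0,0.002,0,0,0],
    [0.008,0,0,0.002,0,0,0],
    [0.008,0,0,0.0015,0,0,0],
    [0.008,0,0,0,0,0,0],
  ],
)

```text
t: 8.78
tool_pos: [634.7, -244.0, 100.5]
tool_rot: [0.728, 0.685, 0.0, 0.0]
wrist_force: [-0.5, -0.9, -3.8]
width: 11.5
finger_force: 45.0
```

Request:
drive_tool(
  rows=[
    [0.008,0,0,0.001,0,0,0],
    [0.008,0,0,0.001,0,0,0],
    [0.008,0,0,0.001,0,0,0],
    [0.008,0,0,0.001,0,0,0],
    [0.008,0,0,0.001,0,0,0],
    [0.008,0,0,0,0,0,0],
    [0.008,0,0,0,0,0,0],
  ],
)

```text
t: 9.37
tool_pos: [634.6, -243.9, 95.2]
tool_rot: [0.728, 0.685, -0.0, -0.0]
wrist_force: [0.9, -0.3, -2.9]
width: 11.8
finger_force: 45.0
```

Request:
drive_tool(
  rows=[
    [0.008,0,0,0.0005,0,0,0],
    [0.008,0,0,0.0005,0,0,0],
    [0.008,0,0,0,0,0,0],
    [0.008,0,0,0,0,0,0],
  ],
)

```text
t: 9.7
tool_pos: [634.8, -244.1, 94.9]
tool_rot: [0.728, 0.685, 0.0, 0.0]
wrist_force: [-1.0, 0.4, 2.2]
width: 11.8
finger_force: 45.0
```

Contact made (2 N upward). Release, rise, and go to stand 2.

Request:
drive_tool(
  rows=[
    [0.014,0,0,0,0,0,0],
    [0.02,0,0,0,0,0,0],
    [0.026,0,0,0,0,0,0],
    [0.03,0,0,0,0,0,0],
    [0.03,0,0,-0.01,0,0,0],
    [0.03,0,0,-0.02,0,0,0],
    [0.03,0,0,-0.03,0,0,0],
    [0.03,0,0,-0.038,0,0,0],
    [0.03,0,0,-0.038,0,0,0],
    [0.03,0,0,-0.038,0,0,0],
    [0.03,0,0,-0.038,0,0,0],
    [0.03,0,0,-0.02,0,0,0],
  ],
  newtons=30,
)

```text
t: 10.7
tool_pos: [635.1, -244.1, 333.1]
tool_rot: [0.728, 0.685, 0.001, 0.004]
wrist_force: [-0.4, 0.3, 1.1]
width: 30.3
finger_force: 0.0
```

Run:
```python
from h import *
go(472,280,250,102.8)
```

```text
heading 86.54 rz -16.26 tilt(x,y) [ 0.42 -0.22] shift m [ 0.5472 -0.0429  0.0831] dist 555
```

Request:
drive_tool(
  rows=[
    [0.04,0,0,0,0,0,-5.4],
    [0.04,0,0,0,0,0,-5.4],
    [0.04,0,0,0,0,0,-5.4],
    [0.04,0.03,-0.002,0,0,0,0],
    [0.04,0.04,-0.003,0,0,0,0],
    [0.04,0.04,-0.003,0,0,0,0],
    [0.04,0.04,-0.003,0,0,0,0],
    [0.04,0.04,-0.003,0,0,0,0],
    [0.04,0.04,-0.003,0,0,0,0],
    [0.04,0.04,-0.003,0,0,0,0],
    [0.04,0.04,-0.003,0,0,0,0],
    [0.04,0.04,-0.003,0,0,0,0],
  ],
)

```text
t: 11.7
tool_pos: [531.1, 93.4, 327.4]
tool_rot: [0.624, 0.781, 0.0, 0.001]
wrist_force: [1.5, -0.0, 0.8]
width: 39.8
finger_force: 0.0
```

Request:
drive_tool(
  rows=[
    [0.04,0.038,-0.003,0.015,0,0,0],
    [0.04,0.038,-0.003,0.015,0,0,0],
    [0.04,0.038,-0.003,0.015,0,0,0],
    [0.04,0.038,-0.003,0.015,0,0,0],
    [0.04,0.03,-0.003,0.013,0,0,0],
    [0.04,0.015,-0.002,0.01,0,0,0],
    [0.04,0,0,0,0,0,0],
    [0.04,0,0,0,0,0,0],
  ],
)

```text
t: 12.37
tool_pos: [471.8, 280.5, 243.6]
tool_rot: [0.624, 0.782, -0.0, 0.0]
wrist_force: [0.9, -1.1, 0.3]
width: 40.2
finger_force: 0.0
```

Run:
```python
from h import *
bucket("w3.png",482,310)
go(482,310,123,102.8)
```

```text
bar 1068 [481.2 311.5] [12.1 69.5] 12.99 z [126.6 128.1 129.2]
upr 591 [481.6 311.1] [45.1 94.3] 13.08 z [100.3 102.3 103.3]
rim 1468 [480.4 315.7] [76.1 88.1] 12.85 z [87.1 92.9 94.3]
heading 102.77 rz -0.03 tilt(x,y) [ 0.06 -0.01] shift m [0.0273 0.016  0.1211] dist 125
```

Request:
drive_tool(
  rows=[
    [0.04,0.009,0.005,0.01,0,0,-0.2],
    [0.04,0.01,0.006,0.015,0,0,0],
    [0.04,0.009,0.005,0.02,0,0,0],
    [0.04,0,0,0.01,0,0,0],
    [0.04,0,0,0,0,0,0],
    [0.04,0,0,0,0,0,0],
  ],
)

```text
t: 12.92
tool_pos: [481.7, 310.2, 188.1]
tool_rot: [0.623, 0.782, -0.001, -0.0]
wrist_force: [0.3, 0.1, 0.6]
width: 40.3
finger_force: 0.0
```

Run:
```python
from h import *
go(481.3,311.3,123,103)
```

```text
heading 102.88 rz -0.12 tilt(x,y) [-0.05 -0.04] shift m [ 0.0012 -0.0001  0.0651] dist 65
```

Request:
drive_tool(
  rows=[
    [0.04,0.001,0,0.015,0,0,0],
    [0.04,0,0,0.02,0,0,0],
    [0.04,0,0,0.016,0,0,0],
    [0.04,0,0,0.01,0,0,0],
    [0.034,0,0,0.004,0,0,0],
    [0.024,0,0,0,0,0,0],
    [0.018,0,0,0,0,0,0],
    [0.014,0,0,0,0,0,0],
    [0.008,0,0,0,0,0,0],
    [0.008,0,0,0,0,0,0],
    [0.008,0,0,0,0,0,0],
  ],
  newtons=30,
)

```text
t: 13.83
tool_pos: [481.6, 312.1, 124.3]
tool_rot: [0.623, 0.782, 0.001, 0.0]
wrist_force: [-1.2, -0.1, 4.8]
width: 11.7
finger_force: 30.0
```

Request:
drive_tool(
  rows=[
    [0.008,0,0,0,0,0,0],
    [0.008,0,0,-0.002,0,0,0],
    [0.008,0,0,-0.004,0,0,0],
    [0.008,0,0,-0.005,0,0,0],
    [0.008,0,0,-0.005,0,0,0],
    [0.008,0,0,-0.005,0,0,0],
    [0.008,0,0,-0.005,0,0,0],
    [0.008,0,0,0,0,0,0],
  ],
  newtons=45,
)

```text
t: 14.5
tool_pos: [481.8, 312.2, 150.6]
tool_rot: [0.623, 0.782, 0.001, 0.0]
wrist_force: [1.0, 0.6, -2.2]
width: 11.7
finger_force: 45.0
```

Request:
drive_tool(
  rows=[
    [0.008,0,0,-0.008,0,0,0],
    [0.008,0,0,-0.012,0,0,0],
    [0.008,0,0,-0.016,0,0,0],
    [0.008,0,0,-0.02,0,0,0],
    [0.008,0,0,-0.02,0,0,0],
    [0.008,0,0,-0.02,0,0,2],
    [0.008,0,0,-0.02,0,0,3],
    [0.008,0,0,-0.02,0,0,3],
    [0.008,0,0,-0.018,0,0,3],
    [0.008,0,0,-0.012,0,0,3],
    [0.008,0,0,-0.006,0,0,2],
    [0.008,0,0,0,0,0,0.2],
  ],
)

```text
t: 15.5
tool_pos: [481.6, 312.1, 323.4]
tool_rot: [0.727, 0.686, 0.002, 0.001]
wrist_force: [0.4, 0.4, -2.9]
width: 11.5
finger_force: 45.0
```

Run:
```python
from h import *
p=case(2,5);go(*p,320,86.6)
```

```text
heading 86.66 rz 0.06 tilt(x,y) [0.17 0.08] shift m [-0.5452  0.0842  0.0034] dist 552
```

Request:
drive_tool(
  rows=[
    [0.008,-0.008,0.001,0,0,0,0],
    [0.008,-0.016,0.003,0,0,0,0],
    [0.008,-0.024,0.004,0,0,0,0],
    [0.008,-0.03,0.005,0,0,0,0],
    [0.008,-0.03,0.005,0,0,0,0],
    [0.008,-0.03,0.005,0,0,0,0],
    [0.008,-0.03,0.005,0,0,0,0],
    [0.008,-0.03,0.005,0,0,0,0],
    [0.008,-0.03,0.005,0,0,0,0],
    [0.008,-0.03,0.005,0,0,0,0],
    [0.008,-0.03,0.005,0,0,0,0],
    [0.008,-0.03,0.005,0,0,0,0],
  ],
)

```text
t: 16.5
tool_pos: [515.2, -10.5, 320.5]
tool_rot: [0.727, 0.687, -0.001, -0.001]
wrist_force: [1.2, 0.5, -2.8]
width: 11.4
finger_force: 45.0
```

Request:
drive_tool(
  rows=[
    [0.008,-0.03,0.005,0,0,0,0],
    [0.008,-0.03,0.005,0,0,0,0],
    [0.008,-0.03,0.005,0,0,0,0],
    [0.008,-0.03,0.005,0,0,0,0],
    [0.008,-0.03,0.005,0,0,0,0],
    [0.008,-0.03,0.003,0,0,0,0],
    [0.008,-0.023,0.003,0,0,0,0],
    [0.008,-0.014,0,0,0,0,0],
    [0.008,-0.008,0,0,0,0,0],
    [0.008,0,0,0,0,0,0],
    [0.008,0,0,0,0,0,0],
  ],
)

```text
t: 17.42
tool_pos: [533.9, -234.2, 321.1]
tool_rot: [0.727, 0.687, 0.0, -0.001]
wrist_force: [-0.5, -0.2, -2.6]
width: 11.6
finger_force: 45.0
```

Run:
```python
from h import *
p=case(2,5);go(*p,100,86.6)
```

```text
heading 86.75 rz 0.15 tilt(x,y) [-0.03  0.05] shift m [-0.0029 -0.0005  0.2211] dist 221
```

Request:
drive_tool(
  rows=[
    [0.008,-0.003,0,0.01,0,0,0.1],
    [0.008,0,0,0.02,0,0,0],
    [0.008,0,0,0.025,0,0,0],
    [0.008,0,0,0.025,0,0,0],
    [0.008,0,0,0.025,0,0,0],
    [0.008,0,0,0.025,0,0,0],
    [0.008,0,0,0.025,0,0,0],
    [0.008,0,0,0.022,0,0,0],
    [0.008,0,0,0.016,0,0,0],
    [0.008,0,0,0.01,0,0,0],
    [0.008,0,0,0.006,0,0,0],
    [0.008,0,0,0.004,0,0,0],
  ],
)

```text
t: 18.42
tool_pos: [534.1, -237.3, 107.9]
tool_rot: [0.727, 0.686, -0.0, -0.0]
wrist_force: [-0.2, -0.8, -2.8]
width: 11.6
finger_force: 45.0
```

Request:
drive_tool(
  rows=[
    [0.008,0,0,0.003,0,0,0],
    [0.008,0,0,0.002,0,0,0],
    [0.008,0,0,0.002,0,0,0],
    [0.008,0,0,0.001,0,0,0],
    [0.008,0,0,0.001,0,0,0],
    [0.008,0,0,0,0,0,0],
    [0.008,0,0,0,0,0,0],
  ],
)

```text
t: 19.0
tool_pos: [534.1, -238.0, 99.5]
tool_rot: [0.728, 0.686, 0.0, 0.0]
wrist_force: [-0.6, -0.1, -2.3]
width: 11.3
finger_force: 45.0
```

Request:
drive_tool(
  rows=[
    [0.008,0,0,0.001,0,0,0],
    [0.008,0,0,0.001,0,0,0],
    [0.008,0,0,0.0007,0,0,0],
    [0.008,0,0,0.0006,0,0,0],
    [0.008,0,0,0,0,0,0],
    [0.008,0,0,0,0,0,0],
  ],
)

```text
t: 19.5
tool_pos: [534.0, -238.0, 96.6]
tool_rot: [0.728, 0.686, -0.0, 0.0]
wrist_force: [-3.4, -0.1, 4.0]
width: 11.6
finger_force: 45.0
```

Request:
drive_tool(
  rows=[
    [0.014,0,0,0,0,0,0],
    [0.02,0,0,0,0,0,0],
    [0.026,0,0,0,0,0,0],
    [0.03,0,0,0,0,0,0],
    [0.03,0,0,-0.01,0,0,0],
    [0.03,0,0,-0.02,0,0,0],
    [0.03,0,0,-0.03,0,0,0],
    [0.03,0,0,-0.038,0,0,0],
    [0.03,0,0,-0.038,0,0,0],
    [0.03,0,0,-0.038,0,0,0],
    [0.03,0,0,-0.038,0,0,0],
    [0.03,0,0,0,0,0,0],
  ],
  newtons=20,
)

```text
t: 20.5
tool_pos: [536.1, -239.1, 317.6]
tool_rot: [0.727, 0.686, 0.002, 0.007]
wrist_force: [0.4, -0.1, 0.6]
width: 29.5
finger_force: 0.0
```

Run:
```python
from h import *
im,d,A=snap("scene","s1.png")
m=((A[...,2]>15)&(A[...,2]<150)&(A[...,0]>150)&(A[...,0]<850)&(abs(A[...,1])<750)).astype(np.uint8)
k,l,st,c=cv2.connectedComponentsWithStats(m)
for i in range(1,k):
    if st[i,4]>15: print(np.round(c[i]),st[i,4],np.round(np.nanmedian(A[l==i],0)))
go(446,0,300,-3.4)
```

```text
[144. 179.] 7334 [ 541. -256.   76.]
[223. 151.] 266 [413. -33.  62.]
[265. 156.] 271 [430.  98.  63.]
[349. 168.] 222 [479. 352.  65.]
[321. 172.] 203 [499. 268.  67.]
[256. 202.] 170 [626.  75.  70.]
[286. 207.] 133 [647. 158.  77.]
[394. 204.] 151 [593. 476.  38.]
[332. 228.] 1026 [684. 288.  36.]
[222. 262.] 867 [792. -12.  19.]
heading 86.64 rz 90.04 tilt(x,y) [ 0.51 -0.31] shift m [-0.1034 -0.233   0.0136] dist 255
```

View pics/s1.png

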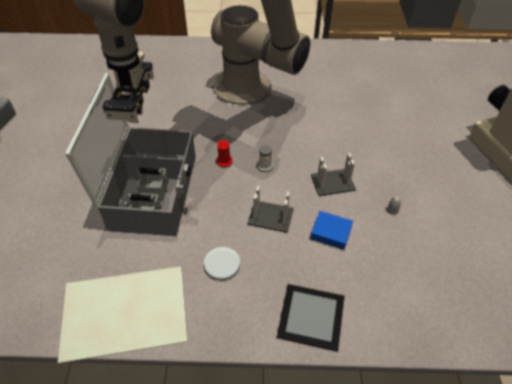

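The jar has been knocked; it now stands upright at about (414, 96), scene pixel (265,157). Both buckets are in the wide bay, and the red jar (223,153) is untouched.

Request:
drive_tool(
  rows=[
    [0.08,0,0,0,0,0,7],
    [0.08,0,0,0,0,0,7],
    [0.08,0,0,0,0,0,7],
    [0.08,0,0,0,0,0,7],
    [0.08,0,0,0,0,0,7],
    [0.08,0,0,0,0,0,7],
    [0.08,0,0,0,0,0,7],
    [0.08,0,0,0,0,0,7],
    [0.08,0,0,0,0,0,7],
    [0.08,0,0,0,0,0,7],
    [0.08,0,0,0,0,0,7],
    [0.08,0,0,0,0,0,7],
  ],
)

```text
t: 21.55
tool_pos: [533.6, -237.7, 307.0]
tool_rot: [1.0, 0.02, -0.001, -0.001]
wrist_force: [-0.6, -0.3, 0.1]
width: 80.0
finger_force: 0.0
```

Request:
drive_tool(
  rows=[
    [0.08,0,0,0,0,0,6],
    [0.08,-0.01,-0.025,0,0,0,0],
    [0.08,-0.017,-0.034,0,0,0,0],
    [0.08,-0.017,-0.034,0,0,0,0],
    [0.08,-0.017,-0.034,0,0,0,0],
    [0.08,-0.017,-0.034,0,0,0,0],
    [0.08,-0.017,-0.034,0.01,0,0,0],
    [0.08,-0.017,-0.034,0.015,0,0,0],
    [0.08,-0.017,-0.034,0.015,0,0,0],
    [0.08,-0.017,-0.034,0.015,0,0,0],
    [0.08,-0.012,-0.024,0.01,0,0,0],
    [0.08,0,0,0,0,0,0],
  ],
)

```text
t: 22.55
tool_pos: [391.1, 95.1, 240.5]
tool_rot: [1.0, -0.027, -0.003, -0.0]
wrist_force: [-0.1, -0.2, 0.2]
width: 79.8
finger_force: 0.0
```

Run:
```python
from h import *
im,d,P=snap("wrist","w4.png")
go(414,96,200,-3.4)
q=P.reshape(-1,3);q=q[np.isfinite(q[:,2])];q=q[(np.hypot(q[:,0]-414,q[:,1]-96)<70)]
for lo,hi in((70,85),(6,14)):
    s=q[(q[:,2]>lo)&(q[:,2]<hi)];
    if len(s)>10: print(len(s),np.median(s[:,2]),cv2.minEnclosingCircle(s[:,:2].astype(np.float32)))
```

```text
heading -3.13 rz 0.27 tilt(x,y) [-0.21 -0.  ] shift m [ 0.0209 -0.0038  0.0417] dist 47
1114 78.13080647912076 ((416.2476806640625, 97.50941467285156), 19.964859008789062)
455 10.043613474868721 ((416.5870666503906, 97.44384002685547), 27.74756622314453)
```

Request:
drive_tool(
  rows=[
    [0.08,0.012,-0.002,0.015,0,0,0],
    [0.08,0.013,-0.002,0.025,0,0,0],
    [0.08,0,0,0.03,0,0,0],
    [0.08,0,0,0.03,0,0,0],
    [0.08,0,0,0.03,0,0,0],
    [0.08,0,0,0.025,0,0,0],
    [0.08,0,0,0.015,0,0,0],
    [0.08,0,0,0,0,0,0],
    [0.07,0,0,0,0,0,0],
    [0.06,0,0,0,0,0,0],
  ],
)

```text
t: 23.43
tool_pos: [421.3, 93.8, 73.8]
tool_rot: [1.0, -0.03, 0.001, 0.0]
wrist_force: [0.2, 0.0, 0.9]
width: 70.8
finger_force: 0.0
```

Request:
drive_tool(
  rows=[
    [0.05,0,0,0,0,0,0],
    [0.044,0,0,0,0,0,0],
    [0.036,0,0,0,0,0,0],
    [0.034,0,0,0,0,0,0],
    [0.034,0,0,0,0,0,0],
    [0.034,0,0,0,0,0,0],
  ],
  newtons=25,
)

```text
t: 23.93
tool_pos: [420.6, 94.4, 73.3]
tool_rot: [1.0, -0.029, 0.0, -0.0]
wrist_force: [-0.9, 1.8, 2.8]
width: 39.5
finger_force: 24.9
```

Request:
drive_tool(
  rows=[
    [0.034,0,0,0,0,0,0],
    [0.034,0,0,-0.005,0,0,0],
    [0.034,0,0,-0.015,0,0,0],
    [0.034,0,0,-0.025,0,0,0],
    [0.034,0,0,-0.03,0,0,0],
    [0.034,0,0,-0.03,0,0,0],
    [0.034,0,0,-0.03,0,0,0],
    [0.034,0,0,-0.025,0,0,0],
    [0.034,0,0,-0.02,0,0,0],
    [0.034,0,0,-0.01,0,0,0],
    [0.034,0,0,0,0,0,0],
  ],
)

```text
t: 24.85
tool_pos: [421.0, 94.3, 265.3]
tool_rot: [1.0, -0.029, 0.002, -0.0]
wrist_force: [0.1, -0.3, -1.6]
width: 39.7
finger_force: 24.9
```

Run:
```python
from h import *
p=case(-105,30);print(p);go(*p,260,-3.4)
```

```text
[ 427.96400928 -205.82563594]
heading -3.36 rz 0.04 tilt(x,y) [ 0.24 -0.01] shift m [0.0247 0.2992 0.0053] dist 300
```

Request:
drive_tool(
  rows=[
    [0.034,0.001,0.01,0,0,0,0],
    [0.034,0.002,0.02,0,0,0,0],
    [0.034,0.003,0.03,0,0,0,0],
    [0.034,0.003,0.03,0,0,0,0],
    [0.034,0.003,0.03,0,0,0,0],
    [0.034,0.003,0.03,0,0,0,0],
    [0.034,0.003,0.03,0,0,0,0],
    [0.034,0.003,0.03,0,0,0,0],
    [0.034,0.003,0.03,0,0,0,0],
    [0.034,0.003,0.03,0,0,0,0],
    [0.034,0.001,0.02,0,0,0,0],
    [0.034,0.001,0.009,0,0,0,0],
  ],
)

```text
t: 25.85
tool_pos: [430.5, -208.7, 261.2]
tool_rot: [1.0, -0.031, -0.002, -0.0]
wrist_force: [-0.2, 0.2, -2.0]
width: 39.3
finger_force: 24.9
```

Request:
drive_tool(
  rows=[
    [0.034,0,0,0,0,0,0],
    [0.034,0,0,0.01,0,0,0],
    [0.034,0,0,0.02,0,0,0],
    [0.034,0,0,0.02,0,0,0],
    [0.034,0,0,0.01,0,0,0],
    [0.034,0,0,0,0,0,0],
    [0.034,0,0,0,0,0,0],
  ],
)

```text
t: 26.43
tool_pos: [431.4, -204.7, 202.6]
tool_rot: [1.0, -0.029, -0.001, -0.001]
wrist_force: [0.6, -0.6, 0.2]
width: 39.7
finger_force: 24.9
```

Run:
```python
from h import *
p=case(-101,30);go(*p,80,-3.4)
snap("wrist","w5.png")
```

```text
heading -3.30 rz 0.10 tilt(x,y) [-0.09  0.07] shift m [0.0007 0.0013 0.1226] dist 123
```

View pics/w5.png

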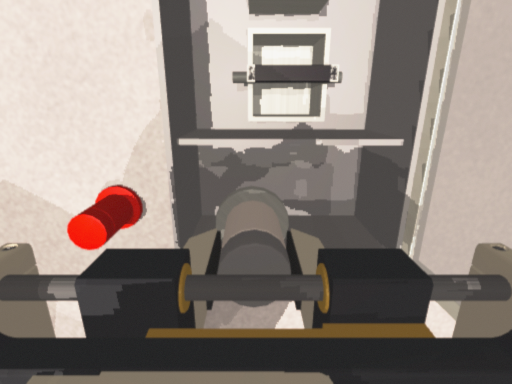

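The jar hangs upright in the grip (253,230) over the narrow bay, clear of the cross wall (row 140). Bucket 2 stands upright at (290,75).

Request:
drive_tool(
  rows=[
    [0.034,0,0.001,0.01,0,0,0],
    [0.034,0,0,0.018,0,0,0],
    [0.034,0,0,0.02,0,0,0],
    [0.034,0,0,0.02,0,0,0],
    [0.034,0,0,0.02,0,0,0],
    [0.034,0,0,0.015,0,0,0],
    [0.034,0,0,0.008,0,0,0],
    [0.034,0,0,0.005,0,0,0],
    [0.034,0,0,0.002,0,0,0],
    [0.034,0,0,0,0,0,0],
    [0.034,0,0,0,0,0,0],
  ],
)

```text
t: 27.4
tool_pos: [432.2, -207.2, 85.9]
tool_rot: [1.0, -0.029, 0.001, 0.001]
wrist_force: [0.8, -0.3, -1.8]
width: 39.4
finger_force: 24.9
```

Request:
drive_tool(
  rows=[
    [0.034,0,0,0.001,0,0,0],
    [0.034,0,0,0.001,0,0,0],
    [0.034,0,0,0.001,0,0,0],
    [0.034,0,0,0.001,0,0,0],
    [0.034,0,0,0.0005,0,0,0],
    [0.034,0,0,0,0,0,0],
    [0.034,0,0,0,0,0,0],
  ],
)

```text
t: 27.98
tool_pos: [431.6, -206.9, 80.5]
tool_rot: [1.0, -0.029, -0.0, 0.0]
wrist_force: [0.2, -0.2, -1.4]
width: 39.3
finger_force: 24.9
```

Request:
drive_tool(
  rows=[
    [0.034,0,0,0.001,0,0,0],
    [0.034,0,0,0.001,0,0,0],
    [0.034,0,0,0.0005,0,0,0],
    [0.034,0,0,0,0,0,0],
    [0.034,0,0,0,0,0,0],
  ],
)

```text
t: 28.4
tool_pos: [431.8, -206.9, 78.3]
tool_rot: [1.0, -0.029, 0.0, 0.0]
wrist_force: [-1.2, 0.8, 3.2]
width: 39.2
finger_force: 24.9
```

Request:
drive_tool(
  rows=[
    [0.045,0,0,0,0,0,0],
    [0.055,0,0,0,0,0,0],
    [0.06,0,0,0,0,0,0],
    [0.06,0,0,0,0,0,0],
    [0.06,0,0,-0.01,0,0,0],
    [0.06,0,0,-0.02,0,0,0],
    [0.06,0,0,-0.04,0,0,0],
    [0.06,0,0,-0.04,0,0,0],
    [0.06,0,0,-0.04,0,0,0],
    [0.06,0,0,-0.04,0,0,0],
    [0.06,0,0,-0.04,0,0,0],
    [0.0,0,0,-0.02,0,0,0],
  ],
)

```text
t: 29.4
tool_pos: [432.4, -207.4, 333.1]
tool_rot: [1.0, -0.029, 0.003, 0.002]
wrist_force: [1.0, -0.7, 0.3]
width: 56.5
finger_force: 0.0
```

```bash
cat >> h.py <<'E'
def cc(q):
    c,s=np.cos(CA),np.sin(CA);D=q[...,:2]-CO;return np.stack([D[...,0]*c+D[...,1]*s,-D[...,0]*s+D[...,1]*c,q[...,2]],-1)
E
python3 - <<'E'
from h import *
print(sensors.get_obs()['tool_pos'],sensors.get_obs()['q'])
im,d,P=snap("scene","s2.png");C=cc(P)
m=np.isfinite(C[...,2])
for n,x0,x1,lo,hi in(("jar",-153,-57,60,100),("b2",-48,53,96,106),("b1",53,150,96,106)):
    s=C[m&(C[...,0]>x0)&(C[...,0]<x1)&(abs(C[...,1])<92)&(C[...,2]>lo)&(C[...,2]<hi)]; print(n,len(s),np.round(s.min(0)),np.round(s.max(0)),np.round(np.median(s,0)))
cv2.imwrite("pics/s2c.png",cv2.resize(im[80:240,50:290,::-1],None,fx=3.3,fy=3.3))
E
```

```text
[ 432.43709255 -207.39503941  333.06640243] [-6.07133216e-01  1.98126413e-01  1.48849583e+00 -6.40977829e-05
  1.44768326e+00  1.02235347e+00]
jar 332 [-153.  -92.   60.] [-60.  88. 100.] [-118.   26.   82.]
b2 124 [-48. -92.  96.] [ 21.  76. 106.] [  3.   1. 101.]
b1 128 [ 61. -92.  96.] [148.  39. 106.] [105.   0. 100.]
```

View pics/s2c.png

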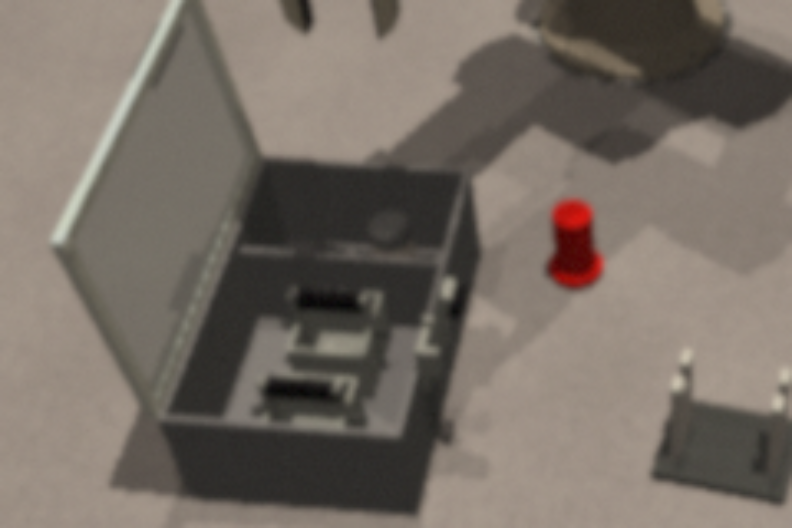

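All parts stand upright in their bays: bucket bars (330,300) and (300,388), jar cap (388,228), both bucket bars about 100 mm high. Now the lid: I will go over it to its outer side with the fingers closed.

Run:
```python
from h import *
p=case(-20,-175);print(p);go(*p,400,-3.4)
```

```text
[ 500.65658807 -415.50584242]
heading -3.36 rz 0.04 tilt(x,y) [ 0.54 -0.39] shift m [ 0.0796  0.2032 -0.0648] dist 228
```

Request:
drive_tool(
  rows=[
    [0,0,0,-0.03,0,0,0],
    [0,0,0,-0.035,0,0,0],
    [0,0.01,0.03,-0.01,0,0,0],
    [0,0.013,0.033,0,0,0,0],
    [0,0.013,0.033,0,0,0,0],
    [0,0.013,0.033,0,0,0,0],
    [0,0.013,0.033,0,0,0,0],
    [0,0.013,0.033,0,0,0,0],
    [0,0.004,0.01,0,0,0,0],
    [0,0,0,0,0,0,0],
  ],
)

```text
t: 30.28
tool_pos: [498.5, -419.1, 399.7]
tool_rot: [1.0, -0.031, -0.001, -0.001]
wrist_force: [-1.0, -1.4, 0.5]
width: 0.5
finger_force: 0.0
```

Run:
```python
from h import *
p=case(-20,-175);go(*p,302,-3.4); o=sensors.get_obs();print(cc(o['tool_pos']),o['q'])
```

```text
heading -3.52 rz -0.12 tilt(x,y) [-0.16  0.14] shift m [ 0.002  -0.0037  0.0977] dist 98
[ -21.95243221 -178.69500023  399.7048731 ] [-8.16453557e-01  5.57640842e-01  7.77616260e-01 -4.51016919e-04
  1.80999244e+00  8.15729289e-01]
```

Request:
drive_tool(
  rows=[
    [0,0,0,0.02,0,0,0],
    [0,0,0,0.03,0,0,0],
    [0,0,0,0.03,0,0,0],
    [0,0,0,0.018,0,0,0],
    [0,0,-0.01,0,0,0,0],
    [0,0,-0.01,0,0,0,0],
    [0,0,-0.01,0,0,0,0],
    [0,0,-0.01,0,0,0,0],
    [0,0,-0.01,0,0,0,0],
    [0,0,-0.01,0,0,0,0],
    [0,0,0,0,0,0,0],
  ],
)

```text
t: 31.2
tool_pos: [502.6, -354.0, 306.4]
tool_rot: [1.0, -0.028, 0.001, 0.0]
wrist_force: [0.1, 0.9, -0.4]
width: 0.3
finger_force: 0.0
```

Run:
```python
from h import *
o=sensors.get_obs();print(cc(o['tool_pos']),o['wrist_force'])
```

```text
[ -21.72790097 -113.5136981   306.37524373] [ 0.09599332  0.88688849 -0.40987288]
```

Request:
drive_tool(
  rows=[
    [0,0,-0.008,0.001,0,0,0],
    [0,0,-0.01,0.001,0,0,0],
    [0,0,-0.01,0.003,0,0,0],
    [0,0,-0.01,0.003,0,0,0],
    [0,0,-0.01,0.004,0,0,0],
    [0,0,-0.01,0.004,0,0,0],
    [0,0,-0.006,0.002,0,0,0],
  ],
)

```text
t: 31.78
tool_pos: [505.8, -290.6, 286.1]
tool_rot: [1.0, -0.029, -0.0, -0.001]
wrist_force: [0.5, -1.1, -0.2]
width: 0.4
finger_force: 0.7
```

```bash
cat >> h.py <<'E'
def lid():
    o=sensors.get_obs();print("tcp case",np.round(cc(o['tool_pos']),1),np.round(o['wrist_force'],1))
    im,d,P=snap("scene","t.png");C=cc(P);ok=np.isfinite(C[...,2])
    s=C[ok&(C[...,0]>60)&(C[...,0]<158)&(C[...,2]>125)&(C[...,2]<330)&(C[...,1]<95)]
    th=np.arctan2(s[:,2]-112,s[:,1]+100); r=np.hypot(s[:,2]-112,s[:,1]+100); k=(r>80)&(r<205); print("lid theta",k.sum(),np.round(np.percentile(th[k],[10,50,90]),3) if k.sum() else None)
    return im
E
python3 - <<'E'
from h import *
lid()
E
```

```text
tcp case [-22.3 -50.  286.1] [ 0.5 -1.1 -0.2]
lid theta 179 [1.132 1.146 1.174]
```

Request:
drive_tool(
  rows=[
    [0,0,-0.011,0.006,0,0,0],
    [0,0,-0.011,0.006,0,0,0],
    [0,0,-0.011,0.006,0,0,0],
    [0,0,-0.011,0.006,0,0,0],
    [0,0,-0.011,0.013,0,0,0],
    [0,0,-0.011,0.013,0,0,0],
    [0,0,-0.01,0.013,0,0,0],
    [0,0,-0.006,0.013,0,0,0],
    [0,0,-0.006,0.013,0,0,0],
    [0,0,-0.006,0.013,0,0,0],
    [0,0,0,0,0,0,0],
  ],
)

```text
t: 32.75
tool_pos: [509.9, -196.3, 182.2]
tool_rot: [1.0, -0.029, -0.003, -0.002]
wrist_force: [-0.5, 0.9, -1.0]
width: 0.5
finger_force: 0.0
```

Run:
```python
from h import *
lid()
```

```text
tcp case [-23.8  44.4 182.2] [-0.5  0.9 -1. ]
lid theta 1134 [0.295 0.313 0.35 ]
```

Request:
drive_tool(
  rows=[
    [0,0,-0.002,0.01,0,0,0],
    [0,0,-0.002,0.01,0,0,0],
    [0,0,-0.002,0.01,0,0,0],
    [0,0,-0.001,0.006,0,0,0],
    [0,0,0,0.003,0,0,0],
    [0,0,0,0,0,0,0],
  ],
)

```text
t: 33.3
tool_pos: [511.2, -191.3, 145.0]
tool_rot: [1.0, -0.029, -0.001, -0.0]
wrist_force: [0.5, -0.1, 1.1]
width: 0.7
finger_force: 0.0
```

Request:
drive_tool(
  rows=[
    [0,0,0,0.001,0,0,0],
    [0,0,0,0.001,0,0,0],
    [0,0,0,0.001,0,0,0],
    [0,0,0,0,0,0,0],
  ],
)

```text
t: 33.63
tool_pos: [511.8, -191.7, 143.2]
tool_rot: [1.0, -0.029, 0.0, 0.0]
wrist_force: [-1.4, -0.0, 0.3]
width: 0.3
finger_force: 0.0
```

Request:
drive_tool(
  rows=[
    [0,0,0,0.001,0,0,0],
    [0,0,0,0.001,0,0,0],
    [0,0,0,0.001,0,0,0],
    [0,0,0,0,0,0,0],
  ],
)

```text
t: 33.97
tool_pos: [511.9, -191.7, 142.1]
tool_rot: [1.0, -0.029, 0.001, 0.001]
wrist_force: [-4.6, 2.7, 14.7]
width: 0.6
finger_force: 7.6
```

Run:
```python
from h import *
o=sensors.get_obs();print(cc(o['tool_pos']),o['wrist_force'])
im,d,P=snap("scene","s3.png");C=cc(P);ok=np.isfinite(C[...,2])
s=C[ok&(C[...,0]>100)&(C[...,0]<150)&(abs(C[...,1])<90)&(C[...,2]>100)&(C[...,2]<200)];print(len(s),np.polyfit(s[:,1],s[:,2],1),np.median(s[:,2]))
s=C[ok&(C[...,0]>55)&(C[...,0]<90)&(C[...,1]>90)&(C[...,1]<160)&(C[...,2]>140)&(C[...,2]<220)];print("clamp",len(s),s.min(0),s.max(0))
```

```text
[-22.03633684  49.1145304  142.11122664] [-4.56498425  2.7089893  14.66928848]
942 [-1.70904571e-03  1.21028214e+02] 121.0225937305396
clamp 115 [ 59.61908532 115.03617852 141.24341404] [ 86.89363558 147.3785922  200.86746122]
```

The lid is flat at 121 mm and shut. Next is the clamp: rise, go to its +y side, and lower.

Request:
drive_tool(
  rows=[
    [0,0,0,-0.015,0,0,0],
    [0,0,0,-0.03,0,0,0],
    [0,0,0,-0.038,0,0,0],
    [0,0,0,-0.038,0,0,0],
    [0,0.02,-0.03,0,0,0,0],
    [0,0.02,-0.03,0,0,0,0],
    [0,0.02,-0.03,0,0,0,0],
    [0,0.02,-0.03,0,0,0,0],
    [0,0.012,-0.026,0,0,0,0],
    [0,0,0,0,0,0,0],
    [0,0,0,0,0,0,0],
  ],
)

```text
t: 34.93
tool_pos: [612.3, -49.8, 260.5]
tool_rot: [1.0, -0.028, -0.0, 0.0]
wrist_force: [-0.0, -1.3, -0.7]
width: 0.3
finger_force: 0.0
```

Run:
```python
from h import *
o=sensors.get_obs();print(cc(o['tool_pos']),o['wrist_force'])
p=case(71,195);go(*p,197,-3.4)
```

```text
[ 69.80980085 196.65478357 260.47732156] [-0.03308532 -1.26779119 -0.73645707]
heading -3.20 rz 0.20 tilt(x,y) [-0.04 -0.01] shift m [0.0012 0.0017 0.0635] dist 64
```

Request:
drive_tool(
  rows=[
    [0,0,0,0.02,0,0,0],
    [0,0,0,0.03,0,0,0],
    [0,0,0,0.012,0,0,0],
    [0,0,0.01,0,0,0,0],
    [0,0,0.012,0,0,0,0],
    [0,0,0.012,-0.001,0,0,0],
    [0,0,0.012,-0.003,0,0,0],
    [0,0,0.012,-0.002,0,0,0],
    [0,0,0.012,0,0,0,0],
    [0,0,0.012,0.001,0,0,0],
    [0,0,0,0,0,0,0],
  ],
)

```text
t: 35.85
tool_pos: [607.4, -136.6, 205.1]
tool_rot: [1.0, -0.031, 0.001, 0.001]
wrist_force: [0.6, -0.7, -0.6]
width: 0.3
finger_force: 0.0
```

```bash
cat >> h.py <<'E'
def clamp():
    o=sensors.get_obs();print("tcp case",np.round(cc(o['tool_pos']),1),np.round(o['wrist_force'],1))
    im,d,P=snap("scene","c.png");C=cc(P);ok=np.isfinite(C[...,2])
    s=C[ok&(C[...,0]>52)&(C[...,0]<92)&(C[...,1]>20)&(C[...,1]<160)&(C[...,2]>128)&(C[...,2]<205)];print("clamp",len(s),np.round(s.min(0)),np.round(s.max(0)))
    cv2.imwrite("pics/c.png",cv2.resize(im[80:240,50:290,::-1],None,fx=3.3,fy=3.3))
E
python3 - <<'E'
from h import *
clamp()
E
```

```text
tcp case [ 70.1 109.7 205.1] [ 0.6 -0.7 -0.6]
clamp 256 [ 54.  77. 128.] [ 92. 128. 205.]
```

View pics/c.png

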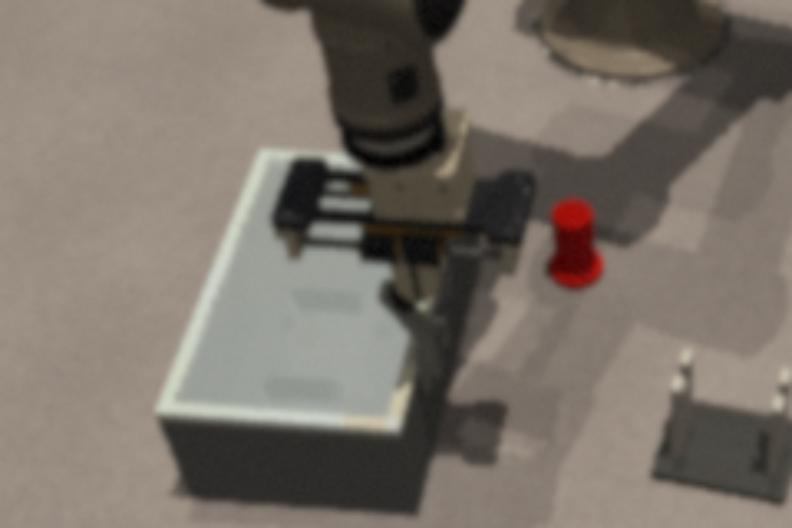

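The clamp (415,310) is leaning inward against the fingers and the lid is shut. I continue down the arc.

Request:
drive_tool(
  rows=[
    [0,0,0.01,0.005,0,0,0],
    [0,0,0.01,0.007,0,0,0],
    [0,0,0.008,0.009,0,0,0],
    [0,0,0.006,0.009,0,0,0],
    [0,0,0.005,0.006,0,0,0],
    [0,0,0,0,0,0,0],
  ],
)

```text
t: 36.4
tool_pos: [604.2, -172.8, 165.6]
tool_rot: [1.0, -0.03, -0.002, -0.0]
wrist_force: [-0.5, -0.1, -0.6]
width: 0.7
finger_force: 0.0
```

Request:
drive_tool(
  rows=[
    [0,0,0.002,0.001,0,0,0],
    [0,0,0,0.001,0,0,0],
    [0,0,0,0.001,0,0,0],
    [0,0,0,0,0,0,0],
  ],
)

```text
t: 36.73
tool_pos: [604.7, -173.8, 165.3]
tool_rot: [1.0, -0.029, -0.0, 0.0]
wrist_force: [0.3, -0.8, 0.3]
width: 0.5
finger_force: 0.5
```

Request:
drive_tool(
  rows=[
    [0,0,0,0.001,0,0,0],
    [0,0,0,0.001,0,0,0],
    [0,0,0,0,0,0,0],
    [0,0,0,0,0,0,0],
  ],
)

```text
t: 37.07
tool_pos: [604.9, -173.8, 164.8]
tool_rot: [1.0, -0.029, 0.001, 0.0]
wrist_force: [-5.5, 0.0, 10.6]
width: 0.5
finger_force: 5.2
```

Request:
drive_tool(
  rows=[
    [0,0,0,0.0005,0,0,0],
    [0,0,0,0.0005,0,0,0],
    [0,0,0,0,0,0,0],
    [0,0,0,0,0,0,0],
  ],
)

```text
t: 37.4
tool_pos: [605.0, -173.8, 164.6]
tool_rot: [1.0, -0.029, 0.001, 0.001]
wrist_force: [-6.9, 1.7, 14.3]
width: 0.4
finger_force: 7.3
```

Firm stop at the expected clamped height (tip 142.6, expected 143). Retreat and check.

Request:
drive_tool(
  rows=[
    [0,0,0,-0.01,0,0,0],
    [0,0,0,-0.03,0,0,0],
    [0,0,0,-0.04,0,0,0],
    [0,0,0,-0.04,0,0,0],
    [0,0,0,-0.04,0,0,0],
    [0,-0.03,-0.03,0,0,0,0],
    [0,-0.03,-0.03,0,0,0,0],
    [0,-0.03,-0.03,0,0,0,0],
    [0,-0.03,-0.03,0,0,0,0],
    [0,-0.03,-0.03,0,0,0,0],
    [0,0,0,0,0,0,0],
  ],
)

```text
t: 38.32
tool_pos: [461.9, -13.5, 322.6]
tool_rot: [1.0, -0.027, -0.001, -0.001]
wrist_force: [1.5, 0.4, 0.5]
width: 0.4
finger_force: 0.0
```

Run:
```python
from h import *
clamp()
im,d,P=snap("top");C=cc(P)
s=C[(abs(C[...,0]-70)<9)&(C[...,1]>85)&(C[...,1]<125)&(C[...,2]>123)&(C[...,2]<160)];print("lever",len(s),np.polyfit(s[:,1],s[:,2],1) if len(s)>5 else 0)
s=C[(C[...,0]>0)&(C[...,0]<150)&(abs(C[...,1])<90)&(C[...,2]>105)];print("z>",np.percentile(s[:,2],[5,50,99.5,100]))
for n,b in(("dish",(270,315,100,145)),("slide",(150,210,130,185)),("obj",(90,120,175,205))):
    q=P[b[2]:b[3],b[0]:b[1]].reshape(-1,3);q=q[q[:,2]>10];print(n,np.median(q,0))
```

```text
tcp case [-82.5 224.  322.6] [1.5 0.4 0.5]
clamp 259 [ 52.  47. 128.] [ 92. 123. 148.]
lever 0 0
z> [116.39441164 119.28543102 123.64906399 143.65462353]
dish [785.4567526  -13.86087963  16.73499645]
slide [669.42059919 285.37649523  34.13589269]
obj [578.90296807 470.89900853  44.42966498]
```

View pics/c.png

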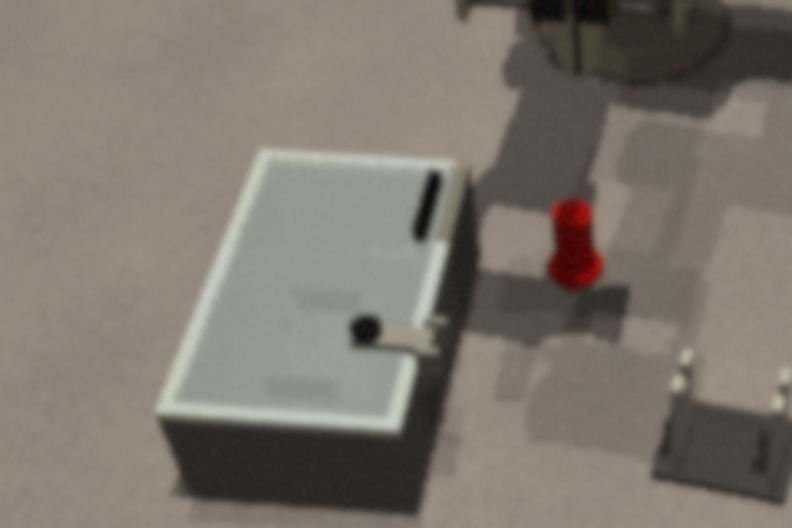

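The lid is shut and the clamp lies flat over it (pad at 365,330, top at 143.6 mm as it should be). The bystanders are where they were.

```bash
python3 -c "
from cell import ticket
print(ticket.job_done())"
```

```text
the job is handed in; nothing more can be done
None
```

I packed both buckets and the one jar on the bench upright in the case, shut the lid, swung the clamp down over it, and handed the job in at about 38 s; no verdict came back.

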